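# Fit the shim under the fingerboard extension

## Robot

A 7-joint arm with a two-finger parallel gripper is mounted at the origin on the work surface. World frame = base frame: x ahead of the robot, y to its left, z up, the work surface at z = 0. Lengths are in m, angles in rad, forces in N, time in s.
With the tool pointing down it reaches from about 0.4 to 0.85 m from the base axis. Payload 10.4 kg.
Tool frame: the origin (TCP) lies midway between the tips of the shut fingers; the grasp point (between the pads) lies 19 mm behind it (manip.pinch_z is the distance from the TCP to the grasp point, in m); y points along the fingers, x is the direction in which the jaws open and shut, and the axes are right-handed (so a half turn about y gives the same grasp; the last joint's range is limited). The gripper opens to 85 mm and grips with 20 to 120 N. Pads are 22 mm wide; open, the fingers measure 114 mm over their backs; the gripper's body (76 mm by 85 mm) begins 54 mm behind the grasp point. The pads swing forward as they close: fully open they stand 13 mm farther back than shut.
Start: joints at [1.088, 0.332, -0.065, 1.46, 0.022, 1.35, -0.088], TCP at [0.277, -0.56, 0.231] pointing down, gripper open.
Joint ranges: [-2.6, 2.6], [-0.5, 2.12], [-1.47, 1.34], [0.16, 2.42], [-1.27, 4.41], [0.06, 2.06], [-2.6, 2.6]. Speed limits (rad/s): [2.22, 2.22, 2.79, 2.79, 3.14, 3.14, 3.14].

## Interface

Orientations are given as a unit quaternion [x, y, z, w].
In Python, from workcell import manip gives the robot as it stands.
- The arm moves only by the shell command python3 -m pendant 'ROWS' [OPENING] [FORCE]. ROWS is a JSON object of lists of equal length, an entry for each row: "offset": the shift along the tool's x, y, z scaled (see below), a list of three; "turn": the turn, a rotation vector about the tool's x, y, z scaled (see below), a list of three. A call has 1 to 12 rows; each row is the pose to reach, as a shift and turn from the pose measured when the call began, along the tool's axes at that moment; what a row does not reach only later rows make up. The controller multiplies each number of a shift by 200 mm and each number of a turn by 45 degrees. A row lasts 1/8 s, in which the tool goes at most 62.5 mm and 10.7 degrees, less where a joint would pass 70% of its speed; a pose out of reach is approached as far as the arm can. A call with a number of a shift or a turn outside -1 to 1 is refused whole. A call with a gripper value outside its range is refused whole. OPENING is the opening in per cent of the stroke, from 0 (shut) to 100 (fully open), set as the call begins (- or left out, the last holds). The fingers move at their own pace and stop on an object; FORCE is the grip in N (left out, the last holds). Time passes only in rows, so rows that repeat a pose let the fingers close. It gives the time, the measured TCP pose, the force and the opening at its end, in the units of the state.
- manip.get_obs(): the state, without advancing time (a new reading comes with each control period).
- manip.camera(name): name is "scene" or "top" or "wrist"; returns (picture, depth): 480x640x3 uint8, red, green, blue; 480x640 float32, m along the optical axis (not along the pixel's ray), 0 where there is no reading.
- manip.camera_model(name): a dict with "intrinsics" (3x3 intrinsics, pixels), "k1" (the pictures are not rectified: a ray, as slopes to the right and down, at radius r is drawn at 1 + k1 r^2 times it, then the intrinsics apply), "R" (3x3) and "t" (3): a world point X has camera coordinates R X + t; the wrist camera has in their place "tool_from_camera" (4x4, takes a point from camera to tool coordinates, whose origin is the TCP and whose axes are the tool frame's). Camera axes: x right, y down, z forward; pixel columns grow to the right and rows downward; lengths in m; the calibration is good to about 2 mm. A picture is of the moment at which its call begins: read the wrist's pose just before it. camera_model takes no time and is no camera call.
- manip.hand_in(): hands the job in, once; it reports no verdict.
The state is a dict: "clock": time; "joint_pos": joint angles; "joint_velocities": joint speeds; "tau": joint torques, N m; "position": TCP position; "ee_rot": TCP orientation; "ft_force": force on the tool from outside, world axes, zero at the start; "torque": the same for the moment, N m; "grip_width": opening from 0.0 (shut) to 1.0 (fully open).
Only numpy, scipy, OpenCV 4.12 (cv2) and the standard library are available. Lean on these libraries where they do the work, as an engineer would, in place of code of your own. Each camera call takes 0.05 s, during which the arm holds its last target. There are 200 camera calls.

## Task

The neck of the guitar on the bench is dry-fitted, and its fingerboard extension stands a few millimetres off the soundboard. Take the tapered wooden shim off the leather by its block, lay it flat on the soundboard across the sound hole with its thin end towards the neck, and slide it straight in under the middle of the extension until it drags snugly under a light push, without jacking the extension up. Finish while still gripping the block, holding the shim at that depth, and leave the other things alone.

Things in the scene. Friction and masses are not known exactly. Their poses are not given: they have to be found in the camera images.
- guitar: acoustic guitar body lying on its back on a felt mat, without strings; fixed. Its soundboard is flat and level, 104 mm above the bench, from x = -398 mm to x = 92 mm (neck joint). Origin on the bench, straight below the middle of the fingerboard extension's free end; x along the centre line to the headstock, y across, z up. Black bridge: 30 x 158 mm, 8 mm high, centred at x = -195 mm
- hole_center (a point): centre of the open sound hole, at soundboard height: 100 mm across, at guitar x = -64 mm, so 14 mm of soundboard lie between its rim and the extension's free end. Axes as the guitar's
- neck: the guitar's neck with the black fingerboard and headstock, dry-fitted and fixed; it carries the fingerboard extension. Axes as those of the guitar; its origin lies 0.2 to 2.2 mm above the guitar's origin (how proud the neck sits)
- extension_end (a point): middle of the lower edge of the fingerboard extension's free end (at the sound hole, guitar x = 0), axes as the guitar's. The extension is a black plate over the soundboard, 57 mm wide, 6 mm thick, 92 mm long; the gap under this edge is 2.8 to 4.8 mm and narrows by 2.3 mm towards the neck. It gives like a stiff spring: about 15 N at this edge raise it by 1 mm
- shim_block (a point): centre of the shim's block, 15 mm above the flat underside. Pale wooden shim, about 50 g, lying flat on the leather (3 mm thick) on the lower bout, beyond the bridge. Block 34 mm long (x), 36 mm wide (y), 30 mm high; from its +x face a taper, 36 mm wide, runs 110 mm in +x: 6.8 mm thick at the block, 1.6 mm at its thin end, 127 mm from the block's centre
- shim: the same shim; origin under the centre of the block, on the underside, axes as for the block. It slides on soundboard and extension with a friction coefficient of about 0.6 (0.5 to 0.7), so that once both touch it, its drag is roughly 1.2 times the squeeze
- shim_tip (a point): middle of the shim's thin end, on its underside (127 mm in +x from the block's centre, 15 mm below it)
- sanding_block: bystander: cork-faced wooden sanding block 36 x 66 x 30 mm on the leather, origin at the centre of its underside; leave it alone
- glue_bottle: bystander: white glue bottle, 54 mm wide, 115 mm tall, standing on the bench beside the neck, origin at the centre of its foot; leave it alone
- fret_hammer: bystander: small brass hammer, 210 mm long, lying on the bench on the other side of the neck, origin under its middle; leave it alone
Not all that is in view belongs to the job. What is meant by the shim is not orange, and is the smaller of those in its own colour.

How it is judged:
On the way, in this order (a step that is already met when the one before it is completed fails the run):
1. the shim's thin end is just under the extension, flat on the soundboard and in line with the neck (angle between the x axis of shim and the x axis of guitar, either way round below 0.08 rad and angle between shim's own z axis and vertical below 0.04 rad and y of shim_tip in the frame of guitar between -0.008 and 0.008 m and z of shim_tip in the frame of guitar below 0.1065 m and x of shim_tip in the frame of guitar between 0.002 and 0.015 m), for 0.05 s.
2. the shim is snug between extension and soundboard, in the robot's grip (angle between the x axis of shim and the x axis of guitar, either way round below 0.08 rad and angle between shim's own z axis and vertical below 0.04 rad and y of shim_tip in the frame of guitar between -0.008 and 0.008 m and z of shim_tip in the frame of guitar below 0.1065 m and x of shim_tip in the frame of guitar between 0.015 and 0.103 m and contact force between shim and neck between 2 and 18 N and contact force between shim and guitar above 1 N and distance of extension_end from where it was at the start of the episode below 0.0013 m and contact force between the fingers and shim above 2 N and linear speed of shim below 0.01 m/s), for 0.5 s.
At the end, for the whole second after the job is handed in: Fingers still grip the shim, at rest and flat on the soundboard, its thin end 15 to 103 mm under the extension, within 8 mm of the centre line and 0.08 rad in line; it presses on the extension with 2 to 18 N and on the soundboard with over 1 N; extension's end raised less than 1.3 mm (all of step 2); the arm keeps its last pose, push and grip.
It fails at once if the fingerboard extension is jacked up by more than 2.5 mm (distance of extension_end from where it was at the start of the episode above 0.0025 m).
It fails at once if the sanding block is disturbed (moved more than 15 mm) (distance of sanding_block from where it was at the start of the episode above 0.015 m).
It fails at once if the glue bottle is disturbed (moved more than 15 mm) (distance of glue_bottle from where it was at the start of the episode above 0.015 m).
It fails at once if the hammer is disturbed (moved more than 15 mm) (distance of fret_hammer from where it was at the start of the episode above 0.015 m).
It also fails if it takes over 61 s, if anything falls off the work surface, if the arm or the gripper's body presses on something with over 40 N, if the wrist force passes 120 N, or if a joint passes its speed limit or range.

## Working session

There is one attempt and no reset: what is moved stays moved. The work goes in short steps, Python scripts to look and compute and a shell command to move; the robot and the scene stay as the last step left them, time stands still between calls to the robot, and variables do not carry over. Pictures are saved under pics/ and viewed, about 8 in all and at most 12, crops included, and the job is handed in when it is done.

```bash
mkdir -p pics; ls; cat > h.py <<'E'
import numpy as np, cv2
from workcell import manip
from scipy.spatial.transform import Rotation as Ro
def cloud(name,obs=None):
    o=manip.get_obs(); im,d=manip.camera(name); m=manip.camera_model(name)
    K=np.array(m["intrinsics"]); v,u=np.mgrid[0:480,0:640]
    x=(u-K[0,2])/K[0,0]; y=(v-K[1,2])/K[1,1]; a,b=x.copy(),y.copy()
    for _ in range(8):
        s=1+m["k1"]*(a*a+b*b); a,b=x/s,y/s
    P=np.stack([a*d,b*d,d],-1)
    if "R" in m: W=(P-np.array(m["t"]))@np.array(m["R"])
    else:
        T=np.array(m["tool_from_camera"]); W=(P@T[:3,:3].T+T[:3,3])@Ro.from_quat(o["ee_rot"]).as_matrix().T+np.array(o["position"])
    W[d==0]=np.nan
    return im,W
def save(n,im): cv2.imwrite("pics/"+n,im[...,::-1])
E
python3 - <<'E'
from h import *
o=manip.get_obs(); print({k:np.round(v,4).tolist() for k,v in o.items()}, manip.pinch_z)
for n in("top","scene"):
    im,W=cloud(n); save(n+".png",im); np.savez(n+".npz",im=im,W=W)
    m=manip.camera_model(n); print(n,m["k1"],(-np.array(m["R"]).T@m["t"]).round(3))
E
```

```text
pics
{'clock': 0.0, 'joint_pos': [1.0884, 0.3329, -0.0647, 1.4609, 0.0216, 1.3499, -0.0885], 'joint_velocities': [-0.0003, 0.0001, 0.0005, 0.0001, -0.0015, -0.0008, 0.0005], 'tau': [-0.0011, -62.5433, 0.0486, -39.1606, 0.0162, 0.01, 0.0], 'position': [0.2772, -0.5597, 0.2305], 'ee_rot': [-0.6005, 0.3733, -0.3725, 0.601], 'ft_force': [-0.449, 1.0566, 0.9012], 'torque': [0.0074, -0.0206, 0.0561], 'grip_width': 0.9996} 0.0187
top -0.1045544858768804 [0.477 0.013 1.208]
scene -0.011212600059310471 [ 1.017 -0.599  0.726]
```

View pics/top.png

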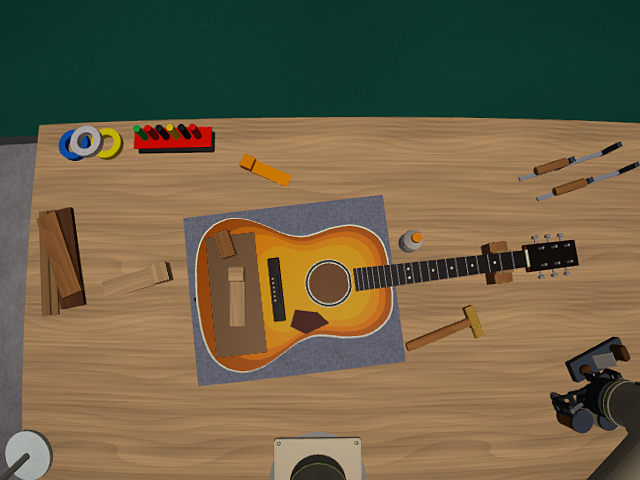

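View pics/scene.png

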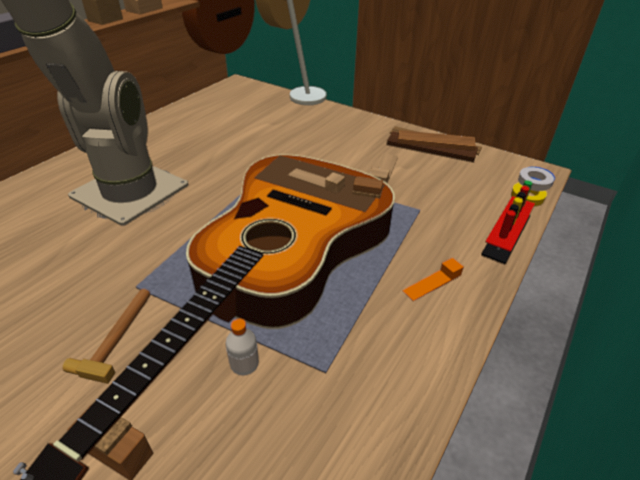

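The top picture shows three shim-shaped things:
- A pale one on the leather, with its block at (236,273) and its thin end at about (236,325).
- A pale one on the bench at (140,278).
- An orange one at (265,170).

The one on the leather fits, being pale and lying on the leather. I'll check that it is the smaller one by measuring it in an enlarged crop.

```bash
python3 - <<'E'
from h import *
z=np.load("top.npz"); im,W=z["im"],z["W"]
a=cv2.resize(im[220:370,95:295],None,fx=4,fy=4,interpolation=cv2.INTER_CUBIC); save("crop.png",a)
def reg(n,u0,u1,v0,v1,zlo,zhi):
    w=W[v0:v1,u0:u1].reshape(-1,3); w=w[(w[:,2]>zlo)&(w[:,2]<zhi)]
    r=cv2.minAreaRect((w[:,:2]*1000).astype(np.float32)); print(n,len(w),w.mean(0).round(4),r,"z",np.percentile(w[:,2],[5,50,95]).round(4))
    return w
reg("block",215,255,255,335,.125,.15)
reg("taper",222,250,260,335,.1085,.15)
reg("benchdist",100,178,255,300,.003,.06)
reg("benchblk",100,178,255,300,.02,.06)
reg("sand",200,240,222,262,.125,.15)
reg("leather",215,222,270,340,.08,.13)
reg("board",290,305,270,300,.08,.13)
reg("bridge",262,290,250,325,.1085,.116)
reg("neckfb",353,470,250,295,.106,.13)
w=reg("neckfb2",400,480,250,295,.09,.13)
from numpy.linalg import svd
q=w[:,:2]-w[:,:2].mean(0); print("neck dir",svd(q,full_matrices=0)[2][0])
reg("bottle",395,430,225,255,.02,.2); reg("hammer",400,490,300,355,.006,.08)
print(Ro.from_quat(manip.get_obs()["ee_rot"]).as_matrix().round(3))
E
```

```text
block 244 [0.5499 0.1993 0.1362] ((561.1076049804688, 201.88296508789062), (76.26311492919922, 40.31342315673828), 20.741304397583008) z [0.1303 0.1366 0.1399]
taper 1066 [0.4923 0.1983 0.1162] ((488.97344970703125, 200.07791137695312), (183.41041564941406, 68.16251373291016), 0.525168776512146) z [0.1087 0.1114 0.1379]
benchdist 1451 [0.5415 0.4823 0.0147] ((545.566650390625, 491.22955322265625), (122.5427474975586, 222.9119415283203), 0.06538917124271393) z [0.0033 0.0071 0.0434]
benchblk 356 [0.5553 0.4168 0.0401] ((555.9781494140625, 418.36395263671875), (48.705989837646484, 49.27169418334961), 14.735907554626465) z [0.0271 0.0414 0.0452]
sand 391 [0.6176 0.2246 0.1366] ((617.9826049804688, 225.14512634277344), (66.7527084350586, 35.90819549560547), 16.616914749145508) z [0.1324 0.1369 0.1399]
leather 487 [0.4701 0.2441 0.1071] ((470.5015869140625, 243.9908447265625), (170.7925567626953, 17.172574996948242), 0.6055331826210022) z [0.1039 0.1071 0.1102]
board 450 [0.5181 0.0475 0.1038] ((518.25830078125, 47.62637710571289), (35.232486724853516, 72.47663116455078), 89.6656341552734
[... 259 characters left out ...]
601562), (296.9925842285156, 110.19827270507812), 89.28821563720703) z [0.1066 0.1106 0.1156]
neckfb2 1613 [ 0.5515 -0.3079  0.1086] ((552.7593994140625, -311.94866943359375), (53.496097564697266, 214.34576416015625), 6.9381184577941895) z [0.1043 0.1087 0.1129]
neck dir [-0.12541187  0.99210476]
bottle 401 [ 0.6288 -0.2468  0.0795] ((631.9406127929688, -253.1477813720703), (51.71910095214844, 52.457244873046875), 86.98053741455078) z [0.0336 0.0799 0.1156]
hammer 1039 [ 0.3933 -0.3507  0.0216] ((399.80157470703125, -349.6253967285156), (248.0443115234375, 144.93719482421875), 87.72346496582031) z [0.0082 0.0228 0.0281]
[[ 0.444 -0.001  0.896]
 [-0.896  0.001  0.444]
 [-0.001 -1.    -0.   ]]
```

View pics/crop.png

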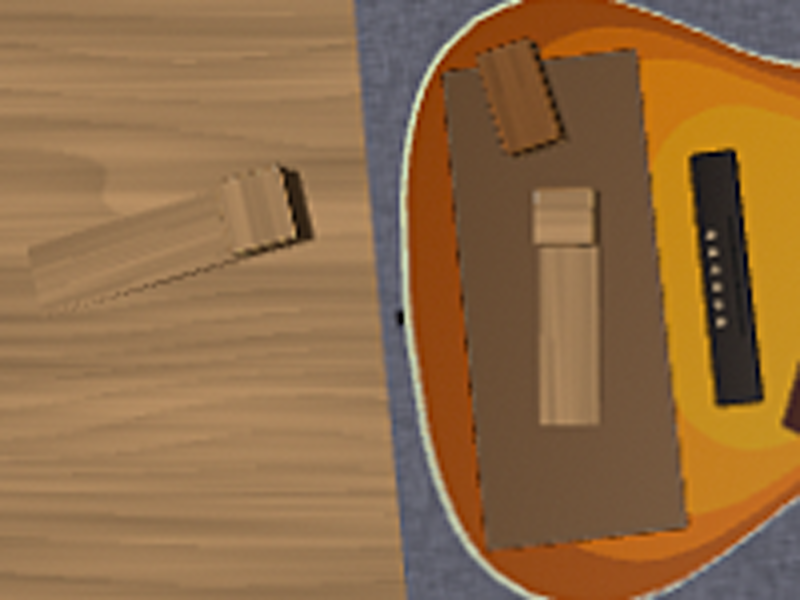

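The crop shows the leather shim with its block top at crop (533–597, 187–245). It is clearly smaller than the pale one on the bench (block about 48 mm), so it is the one meant. Next I'll fix the shim and guitar poses by intersecting pixel rays with planes of known height.

```bash
cat >> h.py <<'E'
def ray(name,uv,z):
    m=manip.camera_model(name); K=np.array(m["intrinsics"],float)
    n=cv2.undistortPoints(np.array(uv,float).reshape(-1,1,2),K,np.array([m["k1"],0,0,0.])).reshape(-1,2)
    d=np.c_[n,np.ones(len(n))]
    if "R" in m: R=np.array(m["R"]); c=-R.T@np.array(m["t"]); d=d@R
    else:
        T=np.array(m["tool_from_camera"]); o=manip.get_obs(); Rt=Ro.from_quat(o["ee_rot"]).as_matrix()
        c=Rt@T[:3,3]+o["position"]; d=d@(Rt@T[:3,:3]).T
    return c+d*((z-c[2])/d[:,2])[:,None]
E
python3 - <<'E'
from h import *
z=np.load("top.npz"); im,W=z["im"],z["W"]
c=lambda L:[((x+.5)/4-.5+95,(y+.5)/4-.5+220) for x,y in L]
B=ray("top",c([(533,187),(597,187),(597,245),(533,245)]),.137); print("block top",B.round(4).tolist(),B.mean(0).round(4))
T=ray("top",c([(540,425),(600,425)]),.1085); print("tip",T.round(4).tolist(),T.mean(0).round(4))
hsv=cv2.cvtColor(im,cv2.COLOR_RGB2HSV)
def rect(mask,zz,u0,u1,v0,v1,name):
    m=np.zeros_like(mask); m[v0:v1,u0:u1]=mask[v0:v1,u0:u1]
    n,l,s,ce=cv2.connectedComponentsWithStats(m); k=1+s[1:,4].argmax()
    ct=max(cv2.findContours((l==k).astype(np.uint8),0,cv2.CHAIN_APPROX_NONE)[0],key=len).reshape(-1,2)
    p=(ray("top",ct,zz)[:,:2]*1000).astype(np.float32)
    r=cv2.minAreaRect(p); print(name,s[k],r,cv2.boxPoints(r).round(1).tolist())
    return p
dark=(im.max(2)<75).astype(np.uint8)
dk=cv2.morphologyEx(dark,cv2.MORPH_CLOSE,np.ones((5,5)))
rect(dk,.112,260,292,250,328,"bridge")
rect(dk,.1135,346,400,255,300,"ext+neck")
rect(dk,.1135,346,470,240,300,"neck")
hole=((hsv[...,1]<175)&(im[...,0]<160)).astype(np.uint8)
print(hsv[283,300:362:3].tolist()); print(hsv[262:305:3,328].tolist())
a=cv2.resize(im[240:320,260:420],None,fx=5,fy=5,interpolation=cv2.INTER_CUBIC); save("crop2.png",a)
E
```

```text
block top [[0.5621, 0.2147, 0.137], [0.5618, 0.1756, 0.137], [0.5266, 0.1753, 0.137], [0.5269, 0.2143, 0.137]] [0.5444 0.195  0.137 ]
tip [[0.4172, 0.2143, 0.1085], [0.4171, 0.1771, 0.1085]] [0.4172 0.1957 0.1085]
bridge [268 258  18  63 706] ((507.6554870605469, 99.002685546875), (155.4313507080078, 27.755098342895508), 6.175845623016357) [[428.8999938964844, 104.4000015258789], [431.8999938964844, 76.80000305175781], [586.4000244140625, 93.5999984741211], [583.4000244140625, 121.19999694824219]]
ext+neck [ 346  264   54   34 1075] ((526.6541137695312, -140.21115112304688), (68.68498229980469, 141.159912109375), 5.540820121765137) [[485.70001220703125, -73.30000305175781], [499.29998779296875, -213.8000030517578], [567.7000122070312, -207.10000610351562], [554.0, -66.5999984741211]]
neck [ 346  257  124   41 2460] ((535.3528442382812, -229.88131713867188), (68.68498229980469, 321.3420104980469), 5.540820121765137) [[485.70001220703125, -73.30000305175781], [516.7000122070312, -393.1000061035156], [585.0, -386.5], [554.0, -66.5999984741211]]
[[20, 215, 198], [20, 224, 200], [0, 5, 48], [14, 93, 118], [13, 139, 103], [12, 142, 104], [13, 142, 104], [13, 137, 106], [13, 138, 105], [13, 132, 104], [13, 138, 105], [13, 142, 104], [13, 138, 105], [13, 138, 105], [13, 138, 105], [13, 140, 104], [25, 33, 185], [87, 16, 159], [20, 217, 179], [16, 72, 39], [14, 64, 44]]
[[35, 26, 176], [13, 141, 103], [12, 137, 104], [13, 140, 104], [13, 141, 105], [12, 142, 104], [12, 136, 105], [13, 140, 104], [12, 141, 105], [12, 141, 105], [12, 140, 106], [13, 137, 106], [12, 135, 108], [13, 149, 103], [40, 20, 156]]
```

View pics/crop2.png

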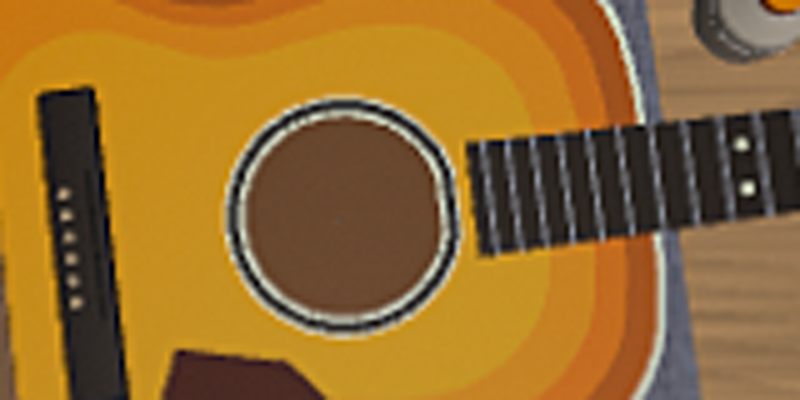

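The crop shows the sound hole centred near (343,216) and the free-end corners of the extension at (467,145) and (481,256). Now for the guitar frame and the first move.

```bash
python3 - <<'E'
from h import *
z=np.load("top.npz"); im=z["im"]; hsv=cv2.cvtColor(im,cv2.COLOR_RGB2HSV).astype(int)
m=((hsv[...,1]>110)&(hsv[...,1]<165)&(hsv[...,2]<125)&(hsv[...,2]>85)).astype(np.uint8); k=np.zeros_like(m); k[255:310,300:356]=m[255:310,300:356]
ct=max(cv2.findContours(k,0,cv2.CHAIN_APPROX_NONE)[0],key=len).reshape(-1,2)
p=(ray("top",ct,.104)[:,:2]*1000).astype(np.float32); print("hole",cv2.fitEllipse(p))
c=lambda L:[((x+.5)/5-.5+260,(y+.5)/5-.5+240) for x,y in L]
E=ray("top",c([(467,145),(481,256)]),.1138); print("ext end",E.round(4).tolist(),E.mean(0).round(4),np.linalg.norm(E[0]-E[1]))
# neck edges: dark columns
up=[];lo=[]
for u in range(362,470,3):
    col=im[:,u].max(1)<80; v=np.where(col[240:305])[0]+240
    if len(v)>8: up.append((u,v.min()-.5)); lo.append((u,v.max()+.5))
U=ray("top",up,.1138)[:,:2];L=ray("top",lo,.1138)[:,:2]
M=(U+L)/2; vx,vy,x0,y0=cv2.fitLine(M.astype(np.float32),cv2.DIST_HUBER,0,.001,.001).ravel(); print("neck line",vx,vy,x0,y0,np.degrees(np.arctan2(vx,-vy)), np.linalg.norm(U-L,axis=1).round(3)[::6])
E
python3 -m pendant '{"offset":[[0,0,0]],"turn":[[0,0,0]]}' 70 80
```

```text
hole ((521.7609252929688, -30.445844650268555), (92.44304656982422, 94.38585662841797), 103.2575454711914)
ext end [[0.5556, -0.092, 0.1138], [0.5006, -0.0978, 0.1138]] [ 0.5281 -0.0949  0.1138] 0.055285270095233346
neck line 0.10731017 -0.9942256 0.54821295 -0.27374896 6.160281 [0.054 0.042 0.052 0.052 0.05  0.05 ]
clock: 0.22
position: [0.2771, -0.5596, 0.2302]
ee_rot: [-0.6, 0.374, -0.372, 0.601]
ft_force: [-0.2, 0.4, -0.2]
grip_width: 0.817
```

```bash
python3 -m pendant '{"offset":[[-0.19,0,0.19],[-0.37,0,0.38],[-0.56,0,0.57],[-0.74,0,0.76],[-0.93,0,0.96]],"turn":[[0,0,0],[0,0,0],[0,0,0],[0,0,0],[0,0,0]]}' 
python3 -m pendant '{"offset":[[-0.19,0,0.19],[-0.37,0,0.38],[-0.56,0,0.57],[-0.74,0,0.76],[-0.93,0,0.96]],"turn":[[0,0,0],[0,0,0],[0,0,0],[0,0,0],[0,0,0]]}'
```

```text
clock: 0.85
position: [0.3669, -0.3061, 0.2305]
ee_rot: [-0.6, 0.374, -0.372, 0.601]
ft_force: [1.1, 0.5, 0.3]
grip_width: 0.701
clock: 1.48
position: [0.4567, -0.0528, 0.2309]
ee_rot: [-0.6, 0.374, -0.373, 0.601]
ft_force: [0.9, -1.0, 0.4]
grip_width: 0.697
```

```bash
python3 -m pendant '{"offset":[[-0.19,0,0.19],[-0.37,0,0.38],[-0.56,0,0.57],[-0.74,0,0.76],[-0.92,0,0.945],[-0.92,0,0.945],[-0.92,0,0.945]],"turn":[[0,0.12,0],[0,0.24,0],[0,0.36,0],[0,0.48,0],[0,0.587,0],[0,0.587,0],[0,0.587,0]]}'
python3 - <<'E'
from h import *
im,W=cloud("wrist"); save("w1.png",im); np.savez("w1.npz",im=im,W=W)
print(Ro.from_quat(manip.get_obs()["ee_rot"]).as_matrix().round(3), np.array(manip.camera_model("wrist")["tool_from_camera"]).round(3))
E
```

```text
clock: 2.35
position: [0.5445, 0.1954, 0.2307]
ee_rot: [-0.5, 0.501, -0.5, 0.499]
ft_force: [0.2, -0.7, -0.2]
grip_width: 0.697
[[-0.003 -0.001  1.   ]
 [-1.     0.    -0.003]
 [-0.    -1.    -0.001]] [[ 1.    -0.     0.001 -0.001]
 [-0.001 -0.316  0.949 -0.143]
 [-0.    -0.949 -0.316  0.081]
 [ 0.     0.     0.     1.   ]]
```

View pics/w1.png

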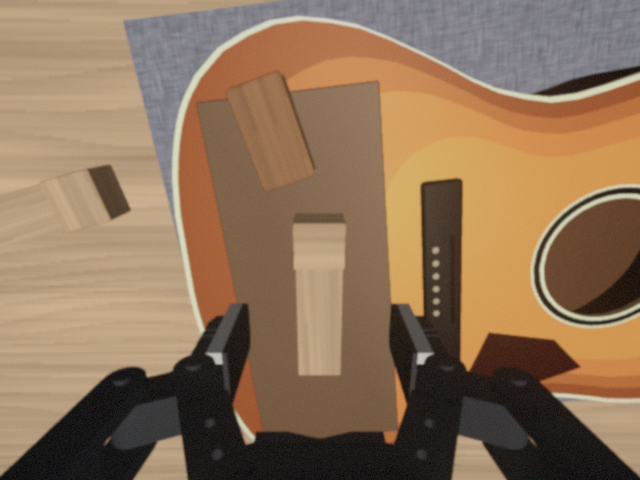

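The wrist view shows the shim centred between the open fingers. Its block top is at (293–346, 222–269) and its thin end at (298–341, 375).

```bash
python3 - <<'E'
from h import *
B=ray("wrist",[(293,222),(346,222),(345.5,269),(293.5,269)],.137);print(B.round(4).tolist(),B.mean(0).round(4))
T=ray("wrist",[(298,375),(341,375)],.1086);print(T.round(4).tolist(),T.mean(0).round(4))
E=ray("wrist",[(421,182),(461,179)],.112);print("bridge end",E.round(4).tolist())
W=np.load("w1.npz")["W"]
print("top z",np.nanmedian(W[230:262,300:340,2]),"leather",np.nanmedian(W[240:350,265:285,2]),"board",np.nanmedian(W[200:300,475:520,2]))
E
```

```text
[[0.5619, 0.2132, 0.137], [0.5618, 0.1776, 0.137], [0.5278, 0.1773, 0.137], [0.5279, 0.2137, 0.137]] [0.5448 0.1955 0.137 ]
[[0.4166, 0.2145, 0.1086], [0.4165, 0.1771, 0.1086]] [0.4165 0.1958 0.1086]
bridge end [[0.5845, 0.1227, 0.112], [0.5865, 0.0944, 0.112]]
top z 0.13765501245893044 leather 0.10758221609818056 board 0.10473744323408199
```

```bash
python3 -m pendant '{"offset":[[0,0.12,0.001],[0,0.24,0.001],[0,0.36,0.001],[0,0.46,0.001],[0,0.54,0.001],[0,0.58,0.001],[0,0.604,0.001],[0,0.604,0.001]],"turn":[[0,0,0],[0,0,0],[0,0,0],[0,0,0],[0,0,0],[0,0,0],[0,0,0],[0,0,0]]}'
python3 -m pendant '{"offset":[[0,0,0],[0,0,0],[0,0,0],[0,0,0],[0,0,0],[0,0,0],[0,0,0],[0,0,0]],"turn":[[0,0,0],[0,0,0],[0,0,0],[0,0,0],[0,0,0],[0,0,0],[0,0,0],[0,0,0]]}' 20 80
```

```text
clock: 3.4
position: [0.5449, 0.1948, 0.1103]
ee_rot: [-0.499, 0.501, -0.5, 0.499]
ft_force: [0.1, 0.9, 0.8]
grip_width: 0.699
clock: 4.4
position: [0.5454, 0.1951, 0.1112]
ee_rot: [0.499, -0.501, 0.501, -0.5]
ft_force: [-0.7, -0.1, 6.0]
grip_width: 0.406
```

```bash
python3 -m pendant '{"offset":[[0,-0.05,0],[0,-0.15,0],[0,-0.28,0],[0,-0.34,0],[0,-0.34,0],[0.15,-0.34,0],[0.3,-0.34,0],[0.45,-0.34,-0.05],[0.6,-0.34,-0.1],[0.77,-0.34,-0.155],[0.77,-0.34,-0.155]],"turn":[[0,0,0],[0,0,0],[0,0,0],[0,-0.15,0],[0,-0.3,0],[0,-0.45,0],[0,-0.6,0],[0,-0.75,0],[0,-0.9,0],[0,-1,0],[0,-1,0]]}'
python3 -m pendant '{"offset":[[0,0,0],[0,0,0],[0,0,0],[0,0,0],[0,0,0],[0,0,0],[0,0,0],[0,0,0],[0,0,0]],"turn":[[0,-0.15,0],[0,-0.3,0],[0,-0.45,0],[0,-0.6,0],[0,-0.75,0],[0,-0.9,0],[0,-1,0],[0,-1,0],[0,-1,0]]}'
python3 -m pendant '{"offset":[[0,0,0],[0,0,0],[0,0,0]],"turn":[[0,-0.13,0],[0,-0.13,0],[0,-0.13,0]]}'
python3 - <<'E'
from h import *
o=manip.get_obs(); R=Ro.from_quat(o["ee_rot"]).as_matrix(); print(R.round(3),np.degrees(np.arctan2(R[1,0],R[0,0])),o["joint_pos"])
im,W=cloud("wrist"); save("w2.png",im); np.savez("w2.npz",im=im,W=W)
E
```

```text
clock: 5.78
position: [0.5138, 0.0382, 0.1801]
ee_rot: [0.653, -0.272, 0.273, -0.652]
ft_force: [-0.2, 0.4, 0.1]
grip_width: 0.406
clock: 6.9
position: [0.514, 0.0386, 0.1806]
ee_rot: [0.707, -0.002, 0.004, -0.707]
ft_force: [-0.2, -0.3, -0.2]
grip_width: 0.41
clock: 7.28
position: [0.514, 0.0387, 0.1807]
ee_rot: [0.707, 0.033, -0.032, -0.706]
ft_force: [0.8, -0.4, -1.3]
grip_width: 0.406
[[ 0.996  0.002 -0.091]
 [ 0.091 -0.001  0.996]
 [ 0.002 -1.    -0.001]] 5.242981591136661 [ 0.65255871  0.23328953 -0.91203889  1.77933503  0.19737648  1.22235793
 -0.22247999]
```

View pics/w2.png

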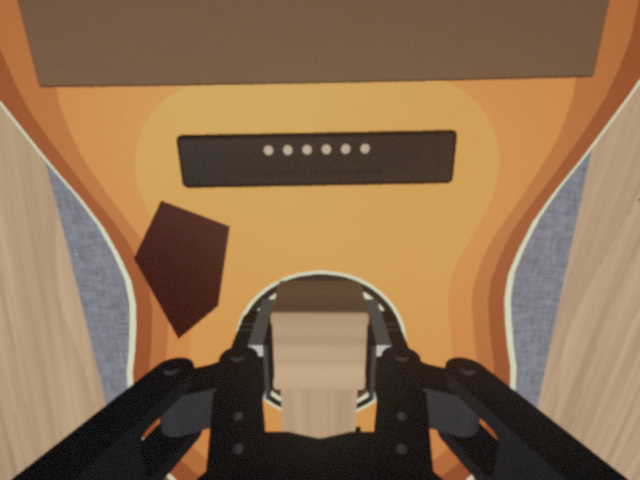

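The wrist view shows the shim gripped square by its block, whose top is at (272–368, 312–389). The taper points down the image towards the neck and the bridge lies behind. Now its pose relative to the guitar.

```bash
python3 - <<'E'
from h import *
zt=manip.get_obs()["position"][2]-.1112+.137
B=ray("wrist",[(272,312),(368,312),(366,389),(273,389)],zt);print(B.round(4).tolist(),B.mean(0).round(4))
Q=ray("wrist",[(182,136.5),(455,131),(180,186),(456,181)],.112);print(Q.round(4).tolist(),Q.mean(0).round(4)); 
for a,b in((0,1),(2,3)): d=Q[b]-Q[a]; print(np.degrees(np.arctan2(d[1],d[0])))
H=ray("wrist",[(322,272)],.104);print("ring back",H)
im,W=cloud("top"); save("t2.png",cv2.resize(im[210:330,230:430],None,fx=4,fy=4,interpolation=cv2.INTER_CUBIC)); np.savez("t2.npz",im=im,W=W)
E
```

```text
[[0.4954, 0.0541, 0.2064], [0.53, 0.0572, 0.2064], [0.5337, 0.0236, 0.2064], [0.4976, 0.0203, 0.2064]] [0.5142 0.0388 0.2064]
[[0.4316, 0.1055, 0.112], [0.582, 0.1222, 0.112], [0.4296, 0.0777, 0.112], [0.5884, 0.0951, 0.112]] [0.5079 0.1001 0.112 ]
6.358711535285958
6.273388489307987
ring back [[0.51705037 0.02793678 0.104     ]]
```

View pics/t2.png

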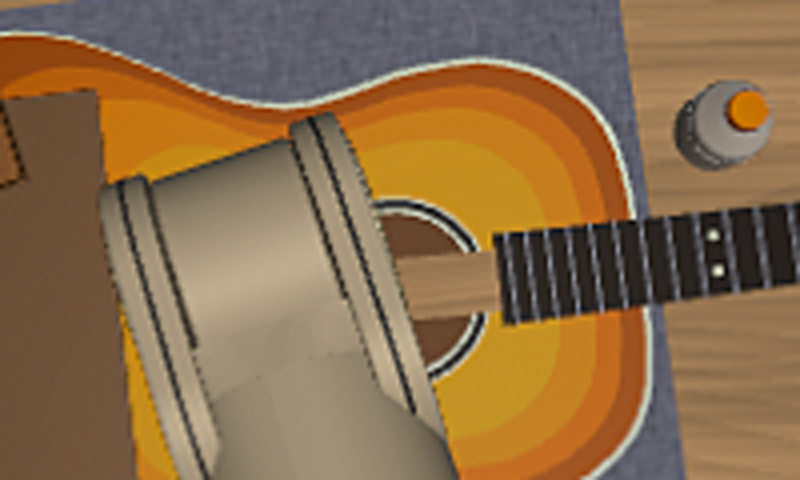

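```bash
python3 - <<'E'
from h import *
T=ray("top",[((x+.5)/4-.5+230,(y+.5)/4-.5+210) for x,y in [(497,250),(499.5,313)]],.1775);print("tip",T.round(4).tolist(),T.mean(0).round(4))
E
python3 -m pendant '{"offset":[[0,0.02,0],[0,0.08,0],[0,0.16,0],[0,0.24,0],[0,0.3,0],[0,0.335,0],[0,0.345,0],[0,0.345,0],[0,0.345,0]],"turn":[[0,-0.022,0],[0,-0.022,0],[0,-0.022,0],[0,-0.022,0],[0,-0.022,0],[0,-0.022,0],[0,-0.022,0],[0,-0.022,0],[0,-0.022,0]]}'
python3 - <<'E'
from h import *
o=manip.get_obs(); R=Ro.from_quat(o["ee_rot"]).as_matrix(); print(R.round(4),np.degrees(np.arctan2(R[1,0],R[0,0])),o["position"],o["ft_force"],o["torque"])
E
```

```text
tip [[0.5427, -0.0877, 0.1775], [0.506, -0.0884, 0.1775]] [ 0.5244 -0.0881  0.1775]
clock: 8.5
position: [0.5145, 0.0386, 0.1121]
ee_rot: [0.706, 0.04, -0.038, -0.706]
ft_force: [0.6, -0.2, -0.8]
grip_width: 0.406
[[ 0.994   0.0028 -0.1095]
 [ 0.1095 -0.0011  0.994 ]
 [ 0.0027 -1.     -0.0014]] 6.287671749137526 [0.51445417 0.03861903 0.11206135] [ 0.63785104 -0.20978159 -0.76792493] [0.02228011 0.01327303 0.00035971]
```

```bash
python3 -m pendant '{"offset":[[0,0.008,0],[0,0.0165,0],[0,0.0165,0],[0,0.0165,0]],"turn":[[0,0,0],[0,0,0],[0,0,0],[0,0,0]]}'
python3 -m pendant '{"offset":[[0,0.003,0],[0,0.003,0],[0,0.003,0]],"turn":[[0,0,0],[0,0,0],[0,0,0]]}'
python3 -m pendant '{"offset":[[0,0.003,0],[0,0.003,0],[0,0.003,0]],"turn":[[0,0,0],[0,0,0],[0,0,0]]}'
```

```text
clock: 9.0
position: [0.5144, 0.0386, 0.1087]
ee_rot: [0.707, 0.04, -0.038, -0.706]
ft_force: [-0.4, 0.2, -0.6]
grip_width: 0.406
clock: 9.38
position: [0.5145, 0.0386, 0.1082]
ee_rot: [0.707, 0.04, -0.038, -0.706]
ft_force: [0.5, -0.4, 0.9]
grip_width: 0.403
clock: 9.75
position: [0.5145, 0.0386, 0.1082]
ee_rot: [0.707, 0.04, -0.038, -0.705]
ft_force: [-2.7, -0.7, 8.3]
grip_width: 0.407
```

```bash
python3 -m pendant '{"offset":[[0,0.001,-0.02],[0,0.001,-0.04],[0,0.001,-0.06],[0,0.001,-0.075],[0,0.001,-0.075],[0,0.001,-0.075]],"turn":[[0,0,0],[0,0,0],[0,0,0],[0,0,0],[0,0,0],[0,0,0]]}'
python3 - <<'E'
from h import *
o=manip.get_obs(); R=Ro.from_quat(o["ee_rot"]).as_matrix(); print(np.degrees(np.arctan2(R[1,0],R[0,0])),R[2],o["torque"])
im,W=cloud("top"); save("t3.png",cv2.resize(im[230:320,290:410],None,fx=6,fy=6,interpolation=cv2.INTER_CUBIC))
E
```

```text
clock: 10.5
position: [0.5164, 0.0233, 0.1082]
ee_rot: [0.707, 0.04, -0.037, -0.705]
ft_force: [-0.2, 0.9, 5.4]
grip_width: 0.405
6.264646467768393 [ 0.00314403 -0.99999256 -0.00223533] [ 0.24776796  0.04953015 -0.02972141]
```

View pics/t3.png

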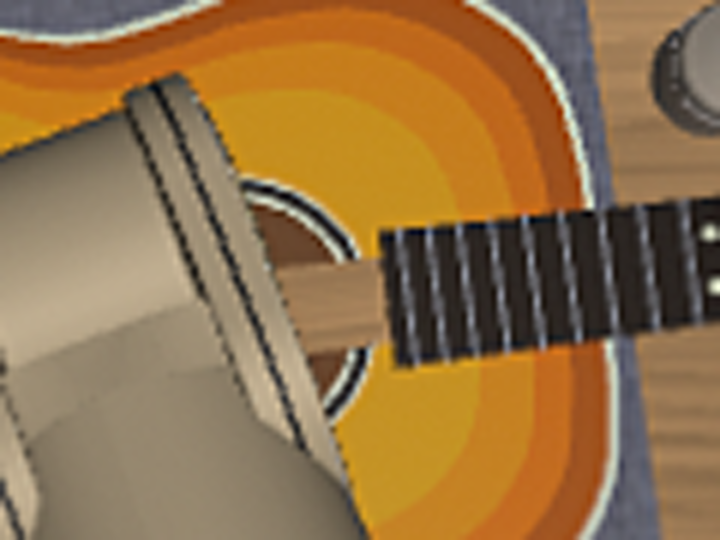

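The thin end has gone in under the middle of the extension, whose free-end edge runs from (381,232) to (397,366). The shim's edges there are at (383,259) and (389,344), so it is centred. Now I'll push in small steps and watch the drag.

```bash
python3 -m pendant '{"offset":[[0,0,-0.01],[0,0,-0.02],[0,0,-0.03],[0,0,-0.04],[0,0,-0.04]],"turn":[[0,0,0],[0,0,0],[0,0,0],[0,0,0],[0,0,0]]}'
python3 -m pendant '{"offset":[[0,0,-0.01],[0,0,-0.02],[0,0,-0.03],[0,0,-0.03]],"turn":[[0,0,0],[0,0,0],[0,0,0],[0,0,0]]}'
python3 -m pendant '{"offset":[[0,0,-0.01],[0,0,-0.02],[0,0,-0.02]],"turn":[[0,0,0],[0,0,0],[0,0,0]]}'
```

```text
clock: 11.18
position: [0.5174, 0.0149, 0.1082]
ee_rot: [0.707, 0.04, -0.037, -0.705]
ft_force: [-0.4, 0.6, 4.0]
grip_width: 0.405
clock: 11.68
position: [0.518, 0.0085, 0.1082]
ee_rot: [0.707, 0.039, -0.037, -0.705]
ft_force: [-0.3, 0.3, 3.3]
grip_width: 0.408
clock: 12.05
position: [0.5185, 0.0041, 0.1081]
ee_rot: [0.707, 0.039, -0.037, -0.705]
ft_force: [0.7, 1.6, 2.0]
grip_width: 0.401
```

```bash
for i in 1; do python3 -m pendant '{"offset":[[0,0,-0.01],[0,0,-0.02],[0,0,-0.02]],"turn":[[0,0,0],[0,0,0],[0,0,0]]}'; done
python3 -m pendant '{"offset":[[0,0,-0.01],[0,0,-0.015],[0,0,-0.015]],"turn":[[0,0,0],[0,0,0],[0,0,0]]}'
```

```text
clock: 12.42
position: [0.5187, -0.0004, 0.1079]
ee_rot: [0.707, 0.039, -0.037, -0.705]
ft_force: [-0.1, 0.6, -1.2]
grip_width: 0.404
clock: 12.8
position: [0.519, -0.0036, 0.1079]
ee_rot: [0.707, 0.039, -0.037, -0.705]
ft_force: [-0.1, -0.4, 0.2]
grip_width: 0.41
```

```bash
python3 -m pendant '{"offset":[[0,-0.001,-0.01],[0,-0.001,-0.015],[0,-0.001,-0.015]],"turn":[[0,0,0],[0,0,0],[0,0,0]]}'
python3 -m pendant '{"offset":[[0,0,-0.01],[0,0,-0.015],[0,0,-0.015]],"turn":[[0,0,0],[0,0,0],[0,0,0]]}'
```

```text
clock: 13.18
position: [0.5193, -0.0067, 0.1081]
ee_rot: [0.707, 0.039, -0.037, -0.705]
ft_force: [0.8, -0.3, -1.4]
grip_width: 0.406
clock: 13.55
position: [0.5197, -0.0098, 0.108]
ee_rot: [0.707, 0.039, -0.037, -0.705]
ft_force: [-0.1, 0.5, -0.7]
grip_width: 0.409
```

```bash
python3 -m pendant '{"offset":[[0,0,-0.01],[0,0,-0.015],[0,0,-0.015]],"turn":[[0,0,0],[0,0,0],[0,0,0]]}'
```

```text
clock: 13.92
position: [0.52, -0.0129, 0.108]
ee_rot: [0.707, 0.039, -0.037, -0.705]
ft_force: [-0.5, -0.4, -0.8]
grip_width: 0.407
```

```bash
python3 -m pendant '{"offset":[[0,0,-0.01],[0,0,-0.015],[0,0,-0.015]],"turn":[[0,0,0],[0,0,0],[0,0,0]]}'
python3 -m pendant '{"offset":[[0,0,-0.01],[0,0,-0.015],[0,0,-0.015]],"turn":[[0,0,0],[0,0,0],[0,0,0]]}'
```

```text
clock: 14.3
position: [0.5203, -0.016, 0.1081]
ee_rot: [0.707, 0.039, -0.037, -0.705]
ft_force: [-0.1, -0.8, 0.5]
grip_width: 0.405
clock: 14.68
position: [0.5206, -0.0191, 0.108]
ee_rot: [0.707, 0.038, -0.037, -0.705]
ft_force: [-0.2, -0.6, -0.6]
grip_width: 0.402
```

```bash
python3 -m pendant '{"offset":[[0,0,-0.01],[0,0,-0.015],[0,0,-0.015]],"turn":[[0,0,0],[0,0,0],[0,0,0]]}'
```

```text
clock: 15.05
position: [0.5209, -0.0222, 0.108]
ee_rot: [0.707, 0.038, -0.037, -0.705]
ft_force: [0.1, 1.2, -1.2]
grip_width: 0.411
```

```bash
python3 -m pendant '{"offset":[[0,0,-0.01],[0,0,-0.01],[0,0,-0.01]],"turn":[[0,0,0],[0,0,0],[0,0,0]]}'
python3 -m pendant '{"offset":[[0,0,-0.01],[0,0,-0.01],[0,0,-0.01]],"turn":[[0,0,0],[0,0,0],[0,0,0]]}'
```

```text
clock: 15.42
position: [0.5212, -0.0241, 0.108]
ee_rot: [0.707, 0.038, -0.037, -0.705]
ft_force: [0.4, 1.0, -0.8]
grip_width: 0.405
clock: 15.8
position: [0.5214, -0.026, 0.1081]
ee_rot: [0.707, 0.038, -0.037, -0.705]
ft_force: [-0.4, 2.7, -0.5]
grip_width: 0.407
```

```bash
python3 -m pendant '{"offset":[[0,0,-0.01],[0,0,-0.01],[0,0,-0.01]],"turn":[[0,0,0],[0,0,0],[0,0,0]]}'
```

```text
clock: 16.18
position: [0.5217, -0.0279, 0.1081]
ee_rot: [0.707, 0.039, -0.037, -0.705]
ft_force: [-0.1, 4.0, -0.0]
grip_width: 0.407
```

Drag is setting in at a tip depth of about 58 mm. I'll go on to about 9–10 N.

```bash
python3 -m pendant '{"offset":[[0,0,-0.01],[0,0,-0.01],[0,0,-0.01]],"turn":[[0,0,0],[0,0,0],[0,0,0]]}'
python3 -m pendant '{"offset":[[0,0,-0.01],[0,0,-0.01],[0,0,-0.01]],"turn":[[0,0,0],[0,0,0],[0,0,0]]}'
```

```text
clock: 16.55
position: [0.5219, -0.0296, 0.1081]
ee_rot: [0.707, 0.039, -0.037, -0.705]
ft_force: [-1.4, 5.8, -0.1]
grip_width: 0.403
clock: 16.92
position: [0.522, -0.0311, 0.1081]
ee_rot: [0.707, 0.039, -0.037, -0.705]
ft_force: [-0.7, 5.6, 0.2]
grip_width: 0.405
```

```bash
python3 -m pendant '{"offset":[[0,0,-0.01],[0,0,-0.012],[0,0,-0.012]],"turn":[[0,0,0],[0,0,0],[0,0,0]]}'
python3 -m pendant '{"offset":[[0,0,-0.01],[0,0,-0.012],[0,0,-0.012]],"turn":[[0,0,0],[0,0,0],[0,0,0]]}'
```

```text
clock: 17.3
position: [0.5222, -0.0324, 0.1082]
ee_rot: [0.707, 0.039, -0.037, -0.706]
ft_force: [-0.5, 8.1, -0.6]
grip_width: 0.406
clock: 17.68
position: [0.5223, -0.0336, 0.1082]
ee_rot: [0.706, 0.039, -0.038, -0.706]
ft_force: [-1.5, 7.4, 0.6]
grip_width: 0.404
```

```bash
python3 -m pendant '{"offset":[[0,0,-0.01],[0,0,-0.013],[0,0,-0.013],[0,0,-0.013],[0,0,-0.013],[0,0,-0.013],[0,0,-0.013],[0,0,-0.013],[0,0,-0.013]],"turn":[[0,0,0],[0,0,0],[0,0,0],[0,0,0],[0,0,0],[0,0,0],[0,0,0],[0,0,0],[0,0,0]]}'
python3 - <<'E'
from h import *
for _ in range(6):
    o=manip.get_obs(); print(np.round(o["position"],4),np.round(o["ft_force"],1),o["clock"]); im,W=cloud("top")
R=Ro.from_quat(o["ee_rot"]).as_matrix(); print(np.degrees(np.arctan2(R[1,0],R[0,0])),R[2].round(4),o["torque"])
im2,W2=cloud("wrist"); a=np.hstack([cv2.resize(im[230:320,290:410],(400,300),interpolation=cv2.INTER_CUBIC),cv2.resize(im2,(400,300))]); save("fin.png",a)
E
```

```text
clock: 18.8
position: [0.5225, -0.0346, 0.1082]
ee_rot: [-0.706, -0.04, 0.038, 0.707]
ft_force: [-0.9, 9.1, -0.2]
grip_width: 0.406
[ 0.5225 -0.0346  0.1082] [-0.9  9.1 -0.2] 18.8
[ 0.5225 -0.0346  0.1082] [-1.7 10.  -0. ] 18.85
[ 0.5225 -0.0346  0.1082] [-0.8  9.4  0.1] 18.9
[ 0.5225 -0.0346  0.1082] [-0.8  9.3  0.5] 18.95
[ 0.5225 -0.0346  0.1082] [-1.   9.6 -1.1] 19.0
[ 0.5225 -0.0346  0.1082] [-0.4  9.1  1.1] 19.05
6.343725876964894 [ 0.0023 -1.      0.0014] [ 1.84330593  0.3467914  -0.06658906]
```

View pics/fin.png

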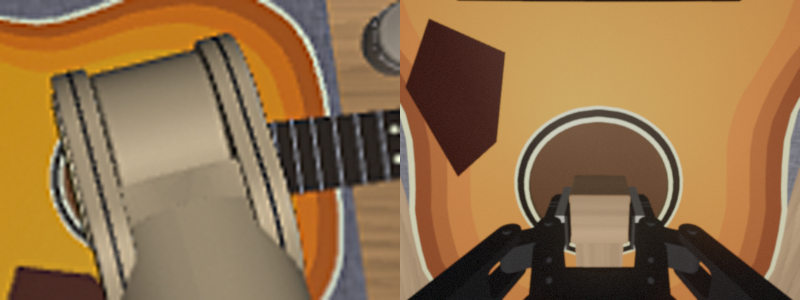

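The last view shows the block over the sound hole, still gripped between both pads and centred. The drag holds steady at about 9.4 N at rest, which puts the squeeze at about 7–8 N. Handing in.

```bash
python3 -c "
from workcell import manip
print(manip.hand_in()); o=manip.get_obs(); print(o['clock'],o['position'],o['ft_force'],o['grip_width'])"
```

```text
the job is handed in; nothing more can be done
None
the job is handed in; nothing more can be done
```

The shim is in under the middle of the fingerboard extension, and I handed the job in with the gripper still holding its block. `hand_in` gave no verdict.

I took the smaller pale shim off the leather, set it level across the sound hole and slid it in along the centre line. Drag began at a tip depth of about 55–58 mm, and I stopped at about 66 mm.

**Last checks (clock 19.05 s of 61):**
- **Push:** steady at 9.1–10 N with the arm at rest. From the 1.2 drag ratio, that means roughly 7–8 N of squeeze and about 0.5 mm of lift at the extension's end. I did not measure either one directly.
- **Alignment:** the tool was level within about 3 mrad. It sat 6.3° from the world axes, against 6.2° measured for the guitar.
- **Grip:** the jaw opening stayed the same throughout, and the last wrist picture shows the block between both pads.
- **Centring:** seen in the top picture when the tip had just gone in. In the final top view the arm hides the shim, so the end depth and centring come from the arm's position.
- **Other things:** the arm's path stayed clear of them, but I did not measure their positions again at the end.

No check failed or disagreed. The only unexpected reading was about 6 N upwards when the fingers first closed on the leather, and it was gone after the lift.

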